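# Refit the filter panel of a wall ventilation unit and hold it down on its seal

## Robot

A 6-joint arm with a two-finger parallel gripper is mounted at the origin on the work surface. World frame = base frame: x ahead of the robot, y to its left, z up, the work surface at z = 0. Lengths are in mm, angles in rad, forces in N, time in s.
With the tool pointing down it reaches from about 300 to 775 mm from the base axis. Payload 14.6 kg.
Tool frame: the origin (TCP) lies between the finger pads; the fingertips stand 8 mm ahead of it and the grasp point (between the pads) lies 11 mm behind it; x points along the fingers, y is the direction in which the jaws open and shut, and the axes are right-handed (so a half turn about x gives the same grasp; the last joint's range is limited). The gripper opens to 94 mm and grips with 3 to 60 N. Pads are 16 mm wide; open, the fingers measure 119 mm over their backs; the gripper's body (75 mm by 177 mm) begins 78 mm behind the grasp point.
Start: joints at [-1.285, 0.3, 1.521, -0, 1.321, -0.067], TCP at [190.032, -516.117, 213.446] pointing down, gripper open.
Joint ranges: [-3.03, 3.03], [-0.79, 2.21], [0.23, 2.52], [-1.04, 4.18], [0, 3.07], [-2.55, 2.55]. Speed limits (rad/s): [2.22, 2.22, 2.57, 3.14, 3.14, 3.14].

## Interface

Orientations are given as [roll, pitch, yaw] about the fixed x, y, z axes, in that order (R = Rz(yaw) Ry(pitch) Rx(roll)).
In Python, from cell import telemetry, camera, calibration, order gives the robot as it stands.
- The arm moves only by the shell command python3 -m handwheel 'ROWS' [FORCE]. ROWS is JSON, a list of rows, each a list of 7 numbers: the turn, a rotation vector about the tool's x, y, z as a fraction of full scale, then the shift along the tool's x, y, z as a fraction of full scale, then the opening, from 0 (shut) to 1 (fully open). A call has 1 to 12 rows; each row is the pose to reach, as a shift and turn from the pose measured when the call began, along the tool's axes at that moment, turning the shorter way round; what a row does not reach only later rows make up. Full scale, the value 1, is 300 mm for a shift and pi rad for a turn. A row lasts 1/8 s, in which the tool goes at most 62.5 mm and 10.7 degrees, less where a joint would pass 70% of its speed; a pose out of reach is approached as far as the arm can. A call with a number of a shift or a turn outside -1 to 1 is refused whole. A call with a gripper value outside its range is refused whole. The fingers move at their own pace and stop on an object; FORCE is the grip in N (left out, the last holds). Time passes only in rows, so rows that repeat a pose let the fingers close. It gives the time, the measured TCP pose, the force and the opening at its end, in the units of the state.
- telemetry.read_state(): the state, without advancing time (a new reading comes with each control period).
- camera(name): name is "scene" or "top" or "wrist"; returns the picture (400x640x3 uint8, red, green, blue); there is no depth.
- calibration(name): a dict with "fov_y" (degrees; the focal length in pixels is half the picture's height over the tangent of half this angle, whatever the lens; pixels are square), "cx", "cy" (the principal point, pixels), "position" and "attitude" of the camera in the world. Camera axes: x right, y down, z forward; pixel columns grow to the right and rows downward; lengths in mm; the calibration is good to about 2 mm. A picture is of the moment at which its call begins: read the wrist's pose just before it. calibration takes no time and is no camera call; for the wrist camera it gives the pose at the moment of the call.
- order.sign_off(): hands the job in, once; it reports no verdict.
The state is a dict: "clock": time; "joints": joint angles; "qd": joint speeds; "effort": joint torques, N m; "eef_pos": TCP position; "eef_rot": TCP orientation; "wrist_force": force on the tool from outside, world axes, zero at the start; "moment": the same for the moment, N m; "finger_gap": finger opening in mm.
Only numpy, scipy, OpenCV 4.12 (cv2) and the standard library are available. Lean on these libraries where they do the work, as an engineer would, in place of code of your own. Each camera call takes 0.05 s, during which the arm holds its last target.

## Task

One of the two turn-buttons on the ventilation unit has been left crosswise: give it its quarter turn so that it lies in line with the slot in the access panel, like the other one, then lower the panel over both buttons onto the foam seal and push it down until it sits flush on the unit all round. Finish while still holding the panel pressed down, so that I can lock the buttons; leave the hammer, the plumb bob and the hook strip as they are.

Things in the scene. Friction and masses are not known exactly. Their poses are not given: they have to be found in the camera images.
- unit: slim white wall ventilation unit on its back, fixed: 190 mm along its x, 300 mm along its y, flat top face (the frame the panel closes on) 70 mm above the table; origin at the centre of its underside, z up. One turn-button stands at each end, 105 mm either way from the centre along its y. A grey flat-duct stub juts 45 mm out of its far (+x) side, low down.
- frame (a point): centre of the unit's top face, over the 112 x 156 mm filter opening. A black foam seal rings it (four springy strips 8 mm wide, outline 136 x 180 mm) and stands 5 mm above the top face. Pushing the panel down flush on the top face takes about 10 N in all; without a push the seal lifts it about 5 mm again.
- wing_a (a joint): angle in rad of turn-button a about its vertical axis, counter-clockwise positive seen from above, stops at 0 and 1.57: 0 = in line with the panel's slot (wing along the unit's x), 1.57 = crosswise (locked). It stays where it is left (0.05 N m friction). This is the button left turned away at the start (0.75 to 1.45); which end of the unit it stands at varies.
- grip_a (a point): turn-button a: black wing 32 mm long (its x axis), 10 mm wide (its y), on a thin neck; its underside is 6 mm and its top 32 mm above the unit's top face, the uppermost 4 mm narrowed to 26 x 7 mm. This point is on the turning axis, 25 mm above the unit's top face (7 mm below the wing's top).
- wing_b (a joint): angle in rad of turn-button b, the same kind and sense, at the other end of the unit; it already stands in line (0 to 0.03).
- grip_b (a point): the same point on turn-button b, same size.
- handle (a point): loose access panel, lying flat on the table, handle up: this point is the centre of the bar of its black bow handle, in the panel's middle, 31 mm above its underside. The bar is 14 mm wide (x), 94 mm long (y), 10 mm thick, 22 mm clear above the sheet between two posts. When the panel is home this point is 31 mm above frame, straight over it.
- slot (a point): centre of one of the panel's two slots, on its underside. The panel is a flat aluminium sheet 150 mm along its x, 250 mm along its y, 4 mm thick, 0.22 kg. The through slots, 40 mm along x and 16 mm along y, lie 105 mm either way from the middle along y and pass over the wings only when these are in line. The panel fits either way round (half turn).
- hammer: bystander: short claw hammer, 270 mm long, lying beyond the panel, head to the right; origin on its underside.
- plumb_bob: bystander: chrome plumb bob, 30 mm diameter, 95 mm tall, standing point up on its flat cap beyond the unit's left end; origin at the centre of its cap.
- hook_strip: bystander: aluminium picture hook strip 240 x 30 mm, 20 mm tall with its hooks, lying at the left; origin at the centre of its underside.

How it is judged (in metres and radians):
On the way:
1. the crosswise turn-button is turned in line with the slot direction while the panel is still off the unit (value of joint each of wing_a, wing_b below 0.15 rad and horizontal distance between handle and unit above 0.1 m), for 0.2 s.
At the end, for the whole second after the job is handed in: The panel lies over both turn-buttons, underside within 2 mm of the unit's top face and level within 0.02 rad, centred within 6 mm, straight within 0.08 rad, both buttons in line (under 0.25 rad); the fingers are on it and it is pressed on the unit with over 7 N through the last second (z of handle in the frame of unit between 0.098 and 0.103 m and angle between the z axis of handle and the z axis of unit, either way round below 0.02 rad and horizontal distance between handle and unit below 0.006 m and angle between the x axis of handle and the x axis of unit, either way round below 0.08 rad and value of joint each of wing_a, wing_b below 0.25 rad and contact force between panel and unit above 7 N and contact force between the fingers and panel above 2 N); the arm keeps its last pose, push and grip.
It fails at once if the hammer is moved (over 30 mm) (distance of hammer from where it was at the start of the episode above 0.03 m).
It fails at once if the plumb bob is moved or tipped over (distance of plumb_bob from where it was at the start of the episode above 0.03 m or angle between plumb_bob's own z axis and vertical above 0.5 rad).
It fails at once if the hook strip is moved (over 30 mm) (distance of hook_strip from where it was at the start of the episode above 0.03 m).
It also fails if it takes over 51 s, if anything falls off the work surface, if the arm or the gripper's body presses on something with over 40 N, if the wrist force passes 120 N, or if a joint passes its speed limit or range.

## Working session

There is one attempt and no reset: what is moved stays moved. The work goes in short steps, Python scripts to look and compute and a shell command to move; the robot and the scene stay as the last step left them, time stands still between calls to the robot, and variables do not carry over. Pictures are saved under pics/ and viewed, and the job is handed in when it is done.

```bash
mkdir -p pics; ls; python3 - <<'E'
from cell import telemetry, camera, calibration
import cv2
print(telemetry.read_state())
for n in ("scene","top","wrist"):
    print(n,calibration(n))
    cv2.imwrite(f"pics/{n}0.png",camera(n)[:,:,::-1])
E
```

```text
pics
{'clock': 0.0, 'joints': array([-1.28457492e+00,  3.00459708e-01,  1.52157275e+00,  1.03773308e-05,
        1.32066889e+00, -6.66196336e-02]), 'qd': array([-0.00057208, -0.00019456,  0.00031571,  0.00111034,  0.00081246,
       -0.00102604]), 'effort': array([ 2.66431867e-03, -5.31801867e+01, -3.52738202e+01,  7.09397555e-02,
        2.43992714e-02, -8.99324527e-05]), 'eef_pos': array([ 189.98197329, -515.88820998,  212.89609004]), 'eef_rot': array([-1.6464818 ,  1.56968758,  1.84794931]), 'wrist_force': array([-0.26645725, -0.02256543,  0.29484015]), 'moment': array([-0.00386548, -0.00046002, -0.02120741]), 'finger_gap': 94.03874210895047}
scene {'fov_y': 50.82752999037699, 'cx': 315.7479877221062, 'cy': 205.89691489094932, 'position': array([1300.49642752,  634.72463892,  684.21424709]), 'attitude': array([-2.15832122,  0.02160987,  2.24385171])}
top {'fov_y': 46.67707163152797, 'cx': 321.5882360080688, 'cy': 190.5281714505123, 'position': array([ 503.8476174 ,   75.70118977, 1386.41421656]), 'attitude': array([-3.0744373 , -0.00410614, -1.55019355])}
wrist {'fov_y': 62.115352870740836, 'cx': 321.4036700923328, 'cy': 199.55872850888957, 'position': array([ 253.11523981, -491.90899557,  384.49824425]), 'attitude': array([ 2.90608035e+00,  5.67017824e-04, -1.21851488e+00])}
```

View pics/top0.png

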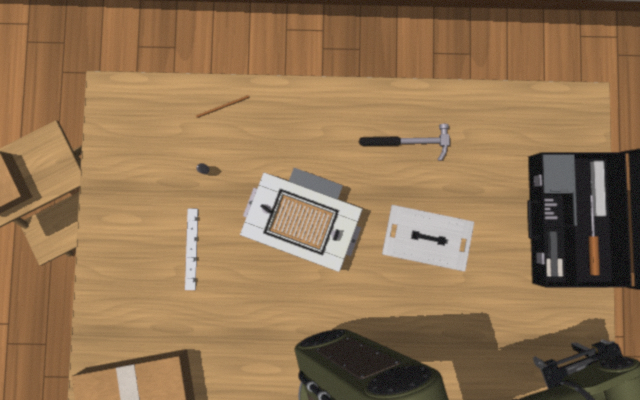

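View pics/scene0.png

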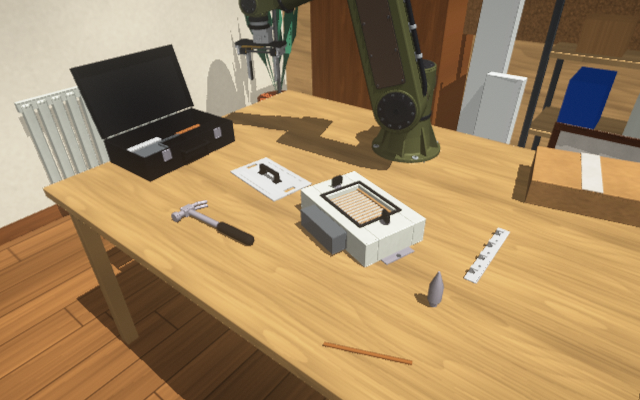

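View pics/wrist0.png

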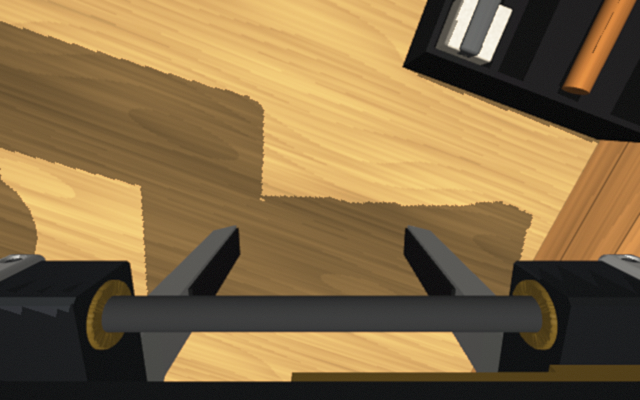

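The top view shows the unit at about (302,222) px with its buttons at about (266,209) and (338,235). The panel is at (428,238), the hammer at (405,141), the plumb bob at (203,169) and the hook strip at (192,250). Next I'll zoom in and measure.

```bash
cat > h.py <<'E'
import numpy as np, cv2
from scipy.spatial.transform import Rotation as R
from cell import telemetry, camera, calibration
def K(c):
    f=200/np.tan(np.radians(c['fov_y'])/2); return np.array([[f,0,c['cx']],[0,f,c['cy']],[0,0,1]])
def rot(a): return R.from_euler('xyz',a).as_matrix()
def ray(c,uv):
    uv=np.atleast_2d(uv).astype(float)
    d=np.c_[uv,np.ones(len(uv))]@np.linalg.inv(K(c)).T
    return d@rot(c['attitude']).T
def onplane(c,uv,z):
    d=ray(c,uv); p=np.array(c['position']); t=(z-p[2])/d[:,2]; return p+d*t[:,None]
def proj(c,P):
    P=np.atleast_2d(P); q=(P-c['position'])@rot(c['attitude']); q=q@K(c).T; return q[:,:2]/q[:,2:]
def cross(c1,u1,c2,u2):
    d1=ray(c1,u1)[0];d2=ray(c2,u2)[0];d1/=np.linalg.norm(d1);d2/=np.linalg.norm(d2)
    s=np.linalg.lstsq(np.c_[d1,-d2],c2['position']-c1['position'],rcond=None)[0]
    a=c1['position']+s[0]*d1;b=c2['position']+s[1]*d2; return (a+b)/2,np.linalg.norm(a-b)
def move(pos,yaw_or_R,):
    """row for target pose"""
    s=telemetry.read_state(); R0=rot(s['eef_rot'])
    Rt=yaw_or_R
    rv=R.from_matrix(R0.T@Rt).as_rotvec()/np.pi
    sh=R0.T@(np.array(pos)-s['eef_pos'])/300
    return np.round(np.r_[rv,sh],4)
def down(ang):
    """tool pointing down, jaw axis (tool y) at world angle ang"""
    x=np.array([0,0,-1.]);y=np.array([np.cos(ang),np.sin(ang),0]);return np.c_[x,y,np.cross(x,y)]
E
python3 - <<'E'
from h import *
im=cv2.imread('pics/top0.png')
cv2.imwrite('pics/topzoom.png',cv2.resize(im[160:285,230:490],None,fx=3,fy=3,interpolation=cv2.INTER_CUBIC))
im=cv2.imread('pics/scene0.png')
cv2.imwrite('pics/scenezoom.png',cv2.resize(im[150:270,220:430],None,fx=3.7,fy=3.7,interpolation=cv2.INTER_CUBIC))
s=telemetry.read_state();print(rot(s['eef_rot']).round(3))
c=calibration('wrist');Rt=rot(s['eef_rot']);print(Rt.T@(c['position']-s['eef_pos']), (Rt.T@rot(c['attitude'])).round(3))
E
```

```text
[[-0.     0.346 -0.938]
 [ 0.001 -0.938 -0.346]
 [-1.    -0.001 -0.   ]]
[-171.55123797   -0.88393572  -67.56582069] [[-0.    -0.233  0.972]
 [ 1.    -0.001  0.   ]
 [ 0.001  0.972  0.233]]
```

View pics/topzoom.png

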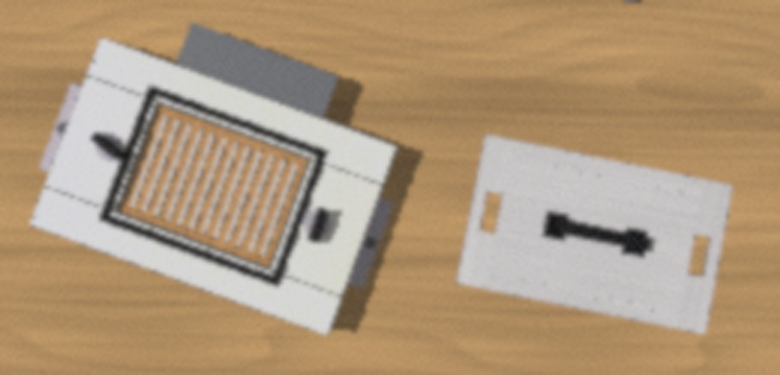

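View pics/scenezoom.png

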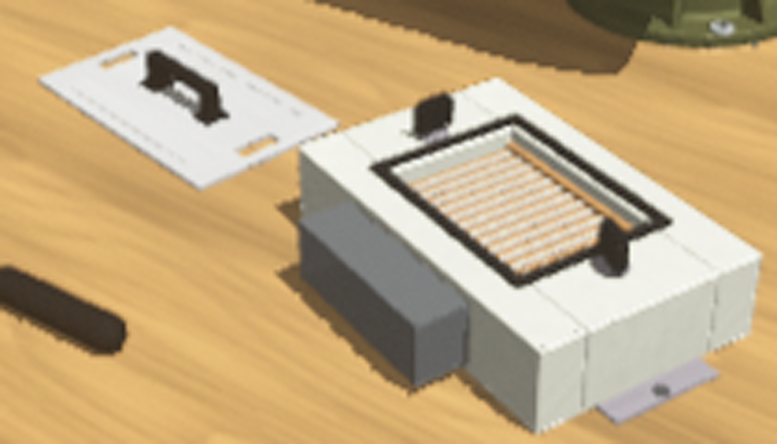

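The left (+y) button is wing_a, standing crosswise. The right one lies in line. Now I'll measure both parts.

```bash
python3 - <<'E'
from h import *
c=calibration('top'); im=cv2.imread('pics/top0.png'); hsv=cv2.cvtColor(im,cv2.COLOR_BGR2HSV)
def fit(cnt,z):
    P=onplane(c,cnt.reshape(-1,2),z)[:,:2].astype(np.float32)
    return cv2.minAreaRect(P)
w=((hsv[...,1]<60)&(hsv[...,2]>150)).astype(np.uint8)
for nm,(x0,x1,y0,y1),z in (("unit",(235,368,165,280),70),("panel",(378,480,200,275),4)):
    m=np.zeros_like(w);m[y0:y1,x0:x1]=w[y0:y1,x0:x1]
    cs,_=cv2.findContours(m,cv2.RETR_EXTERNAL,cv2.CHAIN_APPROX_NONE); k=max(cs,key=cv2.contourArea)
    r=fit(k,z);print(nm,r);print(cv2.boxPoints(r))
dk=(hsv[...,2]<75).astype(np.uint8)
n,l,st,ce=cv2.connectedComponentsWithStats(dk)
for i in range(1,n):
    x,y,ww,hh,a=st[i]
    if 235<ce[i][0]<480 and 165<ce[i][1]<280 and a>8:
        k=cv2.findContours((l==i).astype(np.uint8),cv2.RETR_EXTERNAL,cv2.CHAIN_APPROX_NONE)[0][0]
        print(st[i],ce[i],[ (z,fit(k,z)) for z in (31,75,102)])
# holes in panel
m=(hsv[...,1]>80).astype(np.uint8)
n,l,st,ce=cv2.connectedComponentsWithStats(m)
for i in range(1,n):
    if 385<ce[i][0]<475 and 205<ce[i][1]<270 and st[i][4]>10: print('slot',st[i],onplane(c,ce[i],2))
E
```

```text
unit ((506.0215759277344, 134.89244079589844), (310.3559265136719, 192.15805053710938), 70.89285278320312)
[[364.44043   19.713638]
 [546.01215  -43.18657 ]
 [647.6027   250.07124 ]
 [466.031    312.97144 ]]
panel ((463.37213134765625, -246.5341339111328), (251.71365356445312, 151.7150115966797), 79.61868286132812)
[[ 366.0772   -356.66132 ]
 [ 515.30865  -384.00012 ]
 [ 560.66705  -136.40695 ]
 [ 411.4356   -109.068146]]
[278 190  60  33  85] [309.82352941 202.24705882] [(31, ((556.7219848632812, 111.86234283447266), (183.00697326660156, 35.41339111328125), 65.91500091552734)), (75, ((555.0054931640625, 110.6884536743164), (177.06610107421875, 34.26378631591797), 65.91500091552734)), (102, ((553.9522705078125, 109.96813201904297), (173.4206085205078, 33.558326721191406), 65.91499328613281))]
[262 198  63  56 159] [282.70440252 227.50943396] [(31, ((469.669189453125, 167.4170684814453), (222.3761444091797, 96.04290771484375), 45.72700881958008)), (75, ((470.77874755859375, 164.43972778320312), (215.1573028564453, 92.92509460449219), 45.72701644897461)), (102, ((471.4595642089844, 162
[... 633 characters left out ...]
7362060547), (8.013973236083984, 26.65045166015625), 72.57331085205078)), (102, ((468.8736877441406, 29.23193359375), (7.848983287811279, 26.10172462463379), 72.57328033447266))]
[412 232  35  13 157] [428.98089172 237.66242038] [(31, ((463.619873046875, -243.7976837158203), (100.37568664550781, 19.395938873291016), 79.8857650756836)), (75, ((464.9257507324219, -233.42599487304688), (97.11725616455078, 18.766284942626953), 79.8857650756836)), (102, ((465.72705078125, -227.06150817871094), (95.11778259277344, 18.37993049621582), 79.88577270507812))]
slot [391 225   6  12  49] [[ 482.13249893 -143.50904686    2.        ]]
slot [460 239   6  12  46] [[ 444.9732631  -350.33936576    2.        ]]
```

```bash
python3 - <<'E'
from h import *
print(move((350,-180,215),down(np.radians(10))))
print(onplane(calibration('top'),[266,209],95))
E
```

```text
[-4.432e-01 -2.000e-04  2.000e-04 -5.800e-03 -8.665e-01 -8.875e-01]
[[536.04344179 225.82404852  95.        ]]
```

```bash
python3 -m handwheel '[[-0.44,0,0,0,-0.87,-0.89,1],[-0.44,0,0,0,-0.87,-0.89,1],[-0.44,0,0,0,-0.87,-0.89,1],[-0.44,0,0,0,-0.87,-0.89,1],[-0.44,0,0,0,-0.87,-0.89,1],[-0.44,0,0,0,-0.87,-0.89,1],[-0.44,0,0,0,-0.87,-0.89,1],[-0.44,0,0,0,-0.87,-0.89,1]]'; python3 - <<'E'
from h import *
print(telemetry.read_state()['joints'])
print(move((538,230,165),down(np.radians(125))))
E
```

```text
clock: 1.15
eef_pos: [350.6, -177.9, 213.2]
eef_rot: [-2.936, 1.57, 1.947]
wrist_force: [0.4, 0.9, -0.1]
finger_gap: 93.8
[-5.63118170e-01 -5.85236626e-02  1.92327573e+00  5.63777934e-04
  1.27757835e+00 -7.33854691e-01]
[-6.4010e-01 -2.0000e-04 -2.0000e-04  1.6170e-01  8.4640e-01 -1.2338e+00]
```

```bash
python3 -m handwheel '[[-0.5,0,0,0.05,0.6,-0.9,1],[-0.5,0,0,0.05,0.6,-0.9,1],[-0.5,0,0,0.05,0.6,-0.9,1],[-0.5,0,0,0.05,0.6,-0.9,1],[-0.5,0,0,0.05,0.6,-0.9,1],[-0.5,0,0,0.05,0.6,-0.9,1],[-0.5,0,0,0.05,0.6,-0.9,1],[-0.5,0,0,0.05,0.6,-0.9,1]]'; python3 - <<'E'
from h import *
print(telemetry.read_state()['joints'])
print(move((538,230,165),down(np.radians(125))))
E
```

```text
clock: 2.15
eef_pos: [482.0, 119.0, 198.1]
eef_rot: [2.411, 1.57, 2.511]
wrist_force: [0.1, -0.6, 0.2]
finger_gap: 94.3
[ 1.67841647e-01  1.94940639e-01  1.68863748e+00  8.92322156e-04
  1.25884281e+00 -1.50349420e+00]
[-1.625e-01 -2.000e-04 -3.000e-04  1.105e-01  3.493e-01  2.227e-01]
```

```bash
python3 -m handwheel '[[-0.16,0,0,0.11,0.35,0.22,1],[-0.16,0,0,0.11,0.35,0.22,1],[-0.16,0,0,0.11,0.35,0.22,1],[-0.16,0,0,0.11,0.35,0.22,1]]'; python3 - <<'E'
from h import *
import pickle
s=telemetry.read_state();c=calibration('wrist');im=camera('wrist')[:,:,::-1]
cv2.imwrite('pics/w1.png',im);pickle.dump((s,c),open('w1.pkl','wb'));print(s['eef_pos'])
E
```

```text
clock: 2.65
eef_pos: [536.9, 230.4, 164.4]
eef_rot: [2.469, 1.569, 3.071]
wrist_force: [-0.1, -0.3, 0.2]
finger_gap: 93.8
[536.92630301 230.4308548  164.36403763]
```

View pics/w1.png

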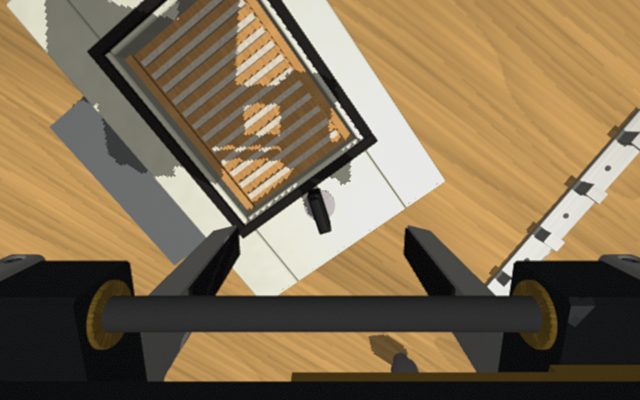

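The wrist view shows wing a at about (318,210) px, running from (312,190) to (325,232). Three outer seal corners show near (90,50), (242,235) and (377,140).

```bash
python3 - <<'E'
from h import *
import pickle
s,c=pickle.load(open('w1.pkl','rb'));im=cv2.imread('pics/w1.png')
z=cv2.resize(im[170:250,270:370],None,fx=7,fy=7,interpolation=cv2.INTER_NEAREST)
z=cv2.convertScaleAbs(z,alpha=2.0,beta=0)
cv2.imwrite('pics/w1z.png',z)
g=cv2.cvtColor(im,cv2.COLOR_BGR2GRAY)
m=(g<55).astype(np.uint8); m[225:,:300]=0;m[225:,335:]=0
n,l,st,ce=cv2.connectedComponentsWithStats(m)
for i in range(1,n):
    if st[i][4]>100: print(st[i],ce[i])
E
```

```text
[  88    0  156  225 3482] [150.81849512  98.57840322]
[ 247    0  130  233 3516] [317.62229807 134.08361775]
[ 300  296   35   35 1222] [317.         313.04173486]
[300 374  35  26 902] [317.01884701 386.57206208]
```

View pics/w1z.png

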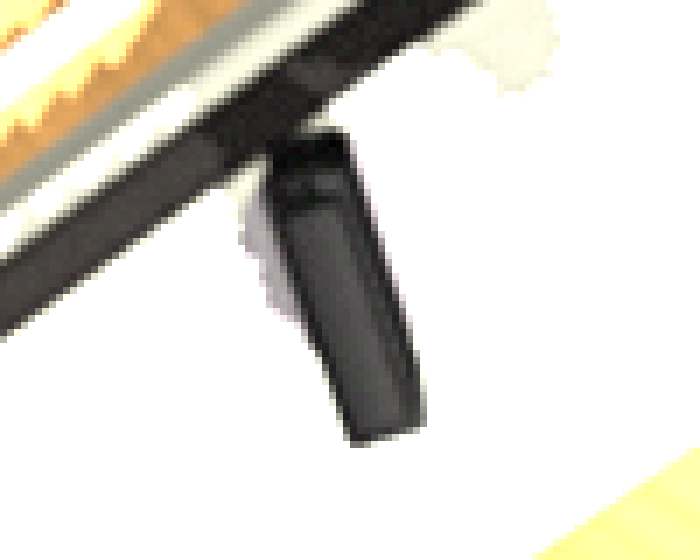

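```bash
python3 - <<'E'
from h import *
import pickle
s,c=pickle.load(open('w1.pkl','rb'));im=cv2.imread('pics/w1.png')
w=onplane(c,[(314.3,199.7),(323.6,230.7)],102);d=w[0]-w[1];print(w,np.linalg.norm(d),np.degrees(np.arctan2(d[1],d[0])),w.mean(0))
g=cv2.cvtColor(im,cv2.COLOR_BGR2GRAY)
p=np.array([[90,50],[242,235],[377,140]],np.float32).reshape(-1,1,2)
q=cv2.cornerSubPix(g,p.copy(),(6,6),(-1,-1),(3,50,0.01)).reshape(-1,2);print(q)
P=onplane(c,q,75)[:,:2];print(P)
a,b,e=P; print(np.linalg.norm(a-b),np.linalg.norm(b-e),np.degrees(np.arctan2(*(b-a)[::-1])),np.degrees(np.arctan2(*(b-e)[::-1])),(a+e)/2)
t=70.9
print('wing from centre',(a+e)/2+105*np.array([np.cos(np.radians(t)),np.sin(np.radians(t))]))
E
```

```text
[[530.54557285 220.72772693 102.        ]
 [546.17084541 239.69348454 102.        ]] 24.57334133598179 -129.48400290530574 [538.35820913 230.21060574 102.        ]
[[ 86.48821  51.10014]
 [239.29695 236.55803]
 [377.4308  140.41646]]
[[538.16317677  24.20650412]
 [597.44582913 190.31117277]
 [469.39691726 237.66797465]]
176.36664599621648 136.52542076945042 70.3585493036182 -20.296091934466116 [503.78004702 130.93723939]
wing from centre [538.13792641 230.15687516]
```

```bash
python3 - <<'E'
from h import *
print(move((538.2,230.2,120),down(np.radians(140.5))))
print(move((538.2,230.2,86),down(np.radians(140.5))))
E
```

```text
[-0.0895 -0.0002 -0.0004  0.1498 -0.0019  0.0039]
[-8.950e-02 -2.000e-04 -4.000e-04  2.631e-01 -2.000e-03  4.000e-03]
```

```bash
python3 -m handwheel '[[-0.0895,0,0,0.12,-0.002,0.004,0.5],[-0.0895,0,0,0.15,-0.002,0.004,0.45],[-0.0895,0,0,0.22,-0.002,0.004,0.45],[-0.0895,0,0,0.263,-0.002,0.004,0.45],[-0.0895,0,0,0.263,-0.002,0.004,0],[-0.0895,0,0,0.263,-0.002,0.004,0],[-0.0895,0,0,0.263,-0.002,0.004,0],[-0.0895,0,0,0.263,-0.002,0.004,0]]' 15; python3 - <<'E'
from h import *
s=telemetry.read_state();print(s['moment'],s['joints'])
print(move(s['eef_pos'],down(np.radians(70.5))))
cv2.imwrite('pics/w2.png',camera('wrist')[:,:,::-1])
E
```

```text
clock: 3.7
eef_pos: [538.4, 230.3, 86.5]
eef_rot: [1.568, 1.57, 2.449]
wrist_force: [0.6, 0.9, 0.0]
finger_gap: 17.4
[ 0.09330441 -0.0782419   0.00247282] [ 3.41175884e-01  5.08030557e-01  1.54221816e+00  1.05569122e-03
  1.09190210e+00 -2.11109029e+00]
[ 3.888e-01 -2.000e-04 -3.000e-04  0.000e+00  0.000e+00  0.000e+00]
```

View pics/w2.png

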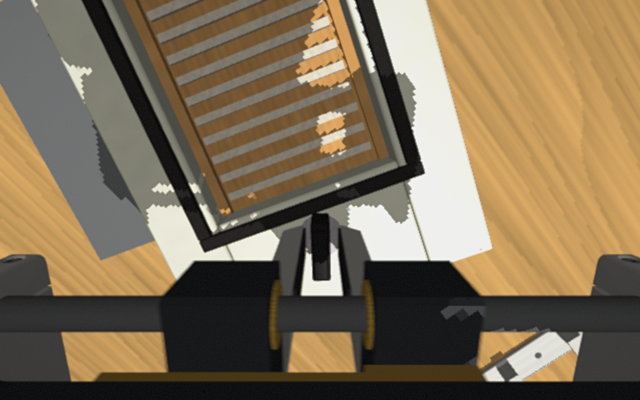

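The wing sits centred between the fingers at about (320,240) px, and the jaws are still closing. I'll finish closing, then turn it.

```bash
python3 -m handwheel '[[0,0,0,0,0,0,0],[0,0,0,0,0,0,0],[0.08,0,0,0,0,0,0],[0.13,0,0,0,0,0,0],[0.18,0,0,0,0,0,0],[0.23,0,0,0,0,0,0],[0.28,0,0,0,0,0,0],[0.33,0,0,0,0,0,0],[0.38,0,0,0,0,0,0],[0.39,0,0,0,0,0,0],[0.39,0,0,0,0,0,0]]' 15; python3 - <<'E'
from h import *
s=telemetry.read_state();print(s['moment'],rot(s['eef_rot'])[:,1])
cv2.imwrite('pics/w3.png',camera('wrist')[:,:,::-1])
E
```

```text
clock: 5.12
eef_pos: [538.8, 229.5, 86.4]
eef_rot: [-1.684, 1.57, -2.028]
wrist_force: [5.3, -7.6, -1.7]
finger_gap: 10.0
[-1.23679019 -1.05173061  0.11714396] [ 3.37985439e-01  9.41151196e-01 -5.17772796e-04]
```

View pics/w3.png

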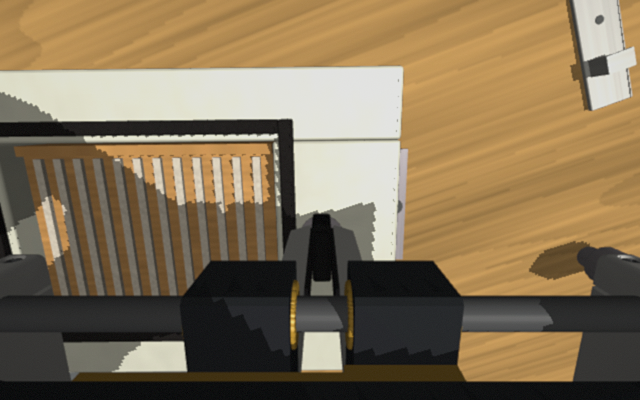

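The wing now lies along the unit's x. I'll release, lift, and look at the whole unit.

```bash
python3 -m handwheel '[[0,0,0,0,0,0,0.3],[0,0,0,0,0,0,0.3],[0,0,0,0,0,0,0.4],[0,0,0,-0.15,0,0,0.5],[0,0,0,-0.3,0,0,1],[0,0,0,-0.6,-0.3,0,1],[0,0,0,-0.6,-0.3,0,1],[0,0,0,-0.6,-0.3,0,1]]'; python3 - <<'E'
from h import *
import pickle
s=telemetry.read_state();c=calibration('wrist');im=camera('wrist')[:,:,::-1]
cv2.imwrite('pics/w4.png',im);pickle.dump((s,c),open('w4.pkl','wb'));print(s['eef_pos'],s['joints'])
E
```

```text
clock: 6.18
eef_pos: [508.8, 143.4, 270.1]
eef_rot: [0.473, 1.565, 0.126]
wrist_force: [0.3, 0.3, -0.7]
finger_gap: 83.7
[508.79516267 143.36719688 270.13119355] [ 2.05589244e-01  2.10195892e-01  1.50141477e+00 -4.59886789e-04
  1.42424167e+00 -1.01870410e+00]
```

View pics/w4.png

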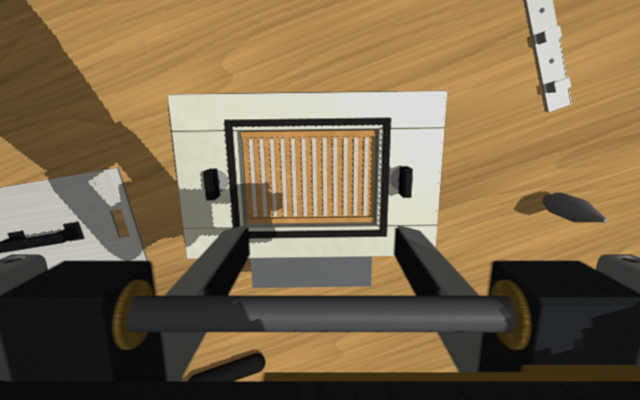

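The whole seal is in view, with corners near (226,121), (390,118), (386,236) and (234,235) px. Both wings, at (211,184) and (404,181), stand parallel.

```bash
python3 - <<'E'
from h import *
import pickle
s,c=pickle.load(open('w4.pkl','rb'));im=cv2.imread('pics/w4.png')
g=cv2.cvtColor(im,cv2.COLOR_BGR2GRAY)
def corners(p,z):
    q=cv2.cornerSubPix(g,np.array(p,np.float32).reshape(-1,1,2),(5,5),(-1,-1),(3,50,0.01)).reshape(-1,2);return q,onplane(c,q,z)[:,:2]
for p,z in (([[226,121],[390,118],[386,236],[234,235]],75),([[169,95],[446,91],[437,257],[188,257]],70)):
    q,P=corners(p,z);print(q.round(1).tolist());print(P.round(1).tolist())
    print([np.linalg.norm(P[i]-P[(i+1)%4]).round(1) for i in range(4)],[np.degrees(np.arctan2(*(P[(i+1)%4]-P[i])[::-1])).round(2) for i in range(4)],P.mean(0))
z=cv2.convertScaleAbs(np.hstack([cv2.resize(im[155:210,185:240],None,fx=7,fy=7,interpolation=cv2.INTER_NEAREST),cv2.resize(im[155:210,380:435],None,fx=7,fy=7,interpolation=cv2.INTER_NEAREST)]),alpha=2)
cv2.imwrite('pics/w4z.png',z)
E
```

```text
[[223.8000030517578, 119.4000015258789], [390.70001220703125, 117.4000015258789], [386.1000061035156, 236.1999969482422], [234.0, 235.0]]
[[410.6, 69.0], [469.4, 237.8], [596.6, 193.3], [534.7, 26.9]]
[np.float64(178.8), np.float64(134.8), np.float64(177.5), np.float64(131.1)] [np.float64(70.79), np.float64(-19.28), np.float64(-110.4), np.float64(161.29)] [502.8426455  131.74020301]
[[167.60000610351562, 94.9000015258789], [446.3999938964844, 90.9000015258789], [437.0, 257.0], [187.0, 258.20001220703125]]
[[366.5, 21.6], [463.7, 302.7], [645.0, 243.4], [543.8, -39.9]]
[np.float64(297.5), np.float64(190.7), np.float64(300.8), np.float64(187.7)] [np.float64(70.93), np.float64(-18.12), np.float64(-109.64), np.float64(160.89)] [504.76973051 131.95536837]
```

View pics/w4z.png

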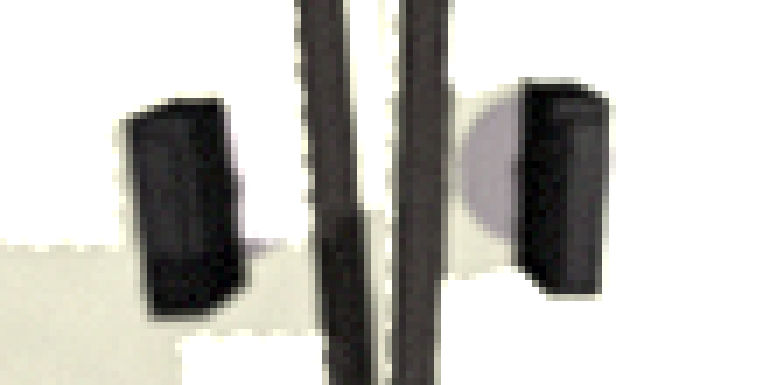

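```bash
python3 - <<'E'
from h import *
import pickle
s,c=pickle.load(open('w4.pkl','rb'))
f=lambda x,y,o:(o+x/7,155+y/7)
pr=np.array([f(583-385,108,380),f(583-385,293,380)]);pl=np.array([f(158,118,185),f(176,252,185)])
A=onplane(c,pr,102);B=onplane(c,pl,102)
for W in (A,B):
    d=W[1]-W[0];print(W.mean(0)[:2],np.linalg.norm(d),np.degrees(np.arctan2(d[1],d[0])))
d=A.mean(0)-B.mean(0);print(np.linalg.norm(d),np.degrees(np.arctan2(d[1],d[0])),(A+B).mean(0)/2)
print(move((475,-80,260),down(np.radians(79.6))))
E
```

```text
[538.0357202  230.17013808] 28.05484794661526 -16.295046477395264
[465.23524543  36.17367433] 20.210173780120677 -16.951780555591462
207.20650827595017 69.4305430497164 [501.63548282 133.17190621 102.        ]
[-5.230e-02  9.000e-04 -4.000e-04  2.650e-02 -7.410e-01  1.479e-01]
```

```bash
python3 - <<'E'
from h import *
print(move((480,-60,230),down(np.radians(30))))
E
```

```text
[ 2.233e-01  6.000e-04 -7.000e-04  1.266e-01 -6.728e-01  1.407e-01]
```

```bash
python3 -m handwheel '[[0.223,0,0,0.12,-0.67,0.14,1],[0.223,0,0,0.12,-0.67,0.14,1],[0.223,0,0,0.12,-0.67,0.14,1],[0.223,0,0,0.12,-0.67,0.14,1],[0.223,0,0,0.12,-0.67,0.14,1]]'; python3 - <<'E'
from h import *
print(move((464,-247,170),down(np.radians(-10.4))))
E
```

```text
clock: 6.85
eef_pos: [479.8, -59.5, 230.6]
eef_rot: [2.23, 1.57, 1.183]
wrist_force: [0.1, 0.2, 0.3]
finger_gap: 93.9
[ 2.244e-01 -3.000e-04 -2.000e-04  2.012e-01 -3.582e-01  5.151e-01]
```

```bash
python3 -m handwheel '[[0.224,0,0,0.2,-0.358,0.515,0.6],[0.224,0,0,0.2,-0.358,0.515,0.6],[0.224,0,0,0.2,-0.358,0.515,0.6],[0.224,0,0,0.2,-0.358,0.515,0.6],[0.224,0,0,0.2,-0.358,0.515,0.6],[0.224,0,0,0.2,-0.358,0.515,0.6]]'; python3 - <<'E'
from h import *
import pickle
s=telemetry.read_state();c=calibration('wrist');im=camera('wrist')[:,:,::-1]
cv2.imwrite('pics/w5.png',im);pickle.dump((s,c),open('w5.pkl','wb'));print(s['eef_pos'],s['joints'])
E
```

```text
clock: 7.6
eef_pos: [464.7, -245.6, 170.5]
eef_rot: [2.862, 1.57, 1.117]
wrist_force: [0.2, 0.6, 0.3]
finger_gap: 56.5
[ 464.72701609 -245.55076469  170.47432645] [-5.56421469e-01  2.85676645e-01  1.64308725e+00  1.36754027e-03
  1.21296057e+00 -3.82724885e-01]
```

View pics/w5.png

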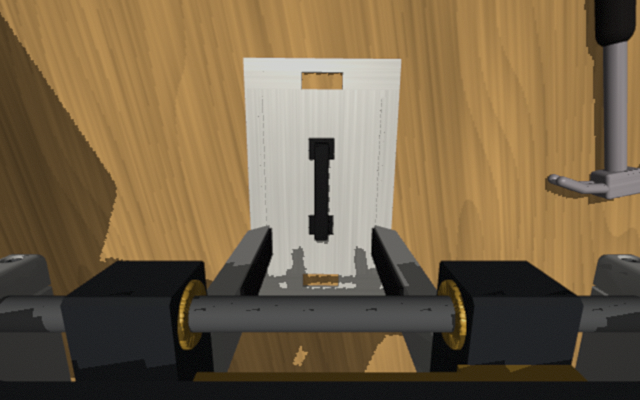

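The handle bar is at about x=321, y=140–235 px and the slots are at (322,80) and (321,281). The panel is well aligned with the tool.

```bash
python3 - <<'E'
from h import *
import pickle
s,c=pickle.load(open('w5.pkl','rb'));im=cv2.imread('pics/w5.png')
hsv=cv2.cvtColor(im,cv2.COLOR_BGR2HSV)
g=hsv[...,2]
m=((g<60)).astype(np.uint8);m[:130]=0;m[245:]=0;m[:,:300]=0;m[:,345:]=0
ys,xs=np.nonzero(m);print('handle px',xs.min(),xs.max(),ys.min(),ys.max())
for y in (165,180,195,205): r=xs[ys==y];print(y,r.min(),r.max())
# bar centre line
rows=[165,175,185,195,205]
P=onplane(c,[((xs[ys==y].min()+xs[ys==y].max()+0)/2,y) for y in rows],36)
d=P[0]-P[-1];print(np.degrees(np.arctan2(d[1],d[0])),P[2])
# slot far
m=((hsv[...,1]>90)).astype(np.uint8)
n,l,st,ce=cv2.connectedComponentsWithStats(m)
for i in range(1,n):
    if 300<ce[i][0]<345 and st[i][4]>100: print(st[i],ce[i],onplane(c,ce[i],2)[0])
# panel side edges
w=((hsv[...,1]<60)&(hsv[...,2]>140))
E_=[]
for y in range(70,215,12):
    r=np.nonzero(w[y,230:415])[0]+230; E_.append((r.min()-.5,r.max()+.5,y))
E_=np.array(E_)
L=onplane(c,E_[:,[0,2]],4);Rr=onplane(c,E_[:,[1,2]],4)
for Q in (L,Rr):
    d=np.polyfit(Q[:,1],Q[:,0],1);print('edge ang',np.degrees(np.arctan2(1,d[0])))
M=(L+Rr)/2; d=np.polyfit(M[:,1],M[:,0],1);print('midline ang',np.degrees(np.arctan2(1,d[0])),'x at y=-246.5',np.polyval(d,-246.5),np.linalg.norm(L-Rr,axis=1).mean())
q=cv2.cornerSubPix(g,np.array([[[245,59]],[[401,59]]],np.float32),(4,4),(-1,-1),(3,50,.01)).reshape(-1,2)
T=onplane(c,q,4);print(q,T,T.mean(0)-125*np.array([np.cos(np.radians(79.6)),np.sin(np.radians(79.6)),0]))
print('tool jaw ang',np.degrees(np.arctan2(*rot(s['eef_rot'])[:2,1][::-1])))
E
```

```text
handle px 309 333 139 240
165 315 328
180 315 327
195 315 327
205 315 327
79.28266760372657 [ 465.74050233 -236.75708969   36.        ]
[     0      0    640    354 133740] [301.22442052 132.01031105] [ 454.45242049 -186.46570002    2.        ]
[302  73  40  16 640] [321.5  80.5] [ 483.00809987 -141.76934701    2.        ]
[303 274  35  12 391] [320.28644501 279.20460358] [ 445.16013922 -348.53550312    2.        ]
edge ang 79.6427127740356
edge ang 79.50829115164078
midline ang 79.57528820131438 x at y=-246.5 463.91481272907714 150.21689643423676
[[243.01085   57.25976 ]
 [400.49298   58.551357]] [[ 413.22307752 -108.47027675    4.        ]
 [ 560.33189755 -135.57122474    4.        ]] [ 464.21259438 -244.9671846     4.        ]
tool jaw ang -9.979542013210864
```

```bash
python3 - <<'E'
from h import *
print(move((464.1,-245.2,19),down(np.radians(-10.4))))
E
```

```text
[ 2.100e-03 -3.000e-04 -2.000e-04  5.055e-01 -2.500e-03 -5.000e-04]
```

```bash
python3 -m handwheel '[[0.002,0,0,0.2,-0.0025,-0.0005,0.45],[0.002,0,0,0.38,-0.0025,-0.0005,0.45],[0.002,0,0,0.46,-0.0025,-0.0005,0.45],[0.002,0,0,0.505,-0.0025,-0.0005,0.45],[0.002,0,0,0.505,-0.0025,-0.0005,0],[0.002,0,0,0.505,-0.0025,-0.0005,0],[0.002,0,0,0.505,-0.0025,-0.0005,0],[0.002,0,0,0.505,-0.0025,-0.0005,0],[0.002,0,0,0.505,-0.0025,-0.0005,0],[0.002,0,0,0.505,-0.0025,-0.0005,0]]' 50; python3 - <<'E'
from h import *
s=telemetry.read_state();print(s['wrist_force'],s['moment'],s['finger_gap'],s['eef_pos'])
cv2.imwrite('pics/w6.png',camera('wrist')[:,:,::-1])
E
```

```text
clock: 8.9
eef_pos: [464.5, -245.4, 20.0]
eef_rot: [1.896, 1.569, 0.144]
wrist_force: [-1.9, 2.4, 6.1]
finger_gap: 13.8
[-1.94803338  2.39732212  6.09266604] [0.20481479 0.1173795  0.0110036 ] 13.753032794540706 [ 464.54757428 -245.4374351    20.03857351]
```

View pics/w6.png

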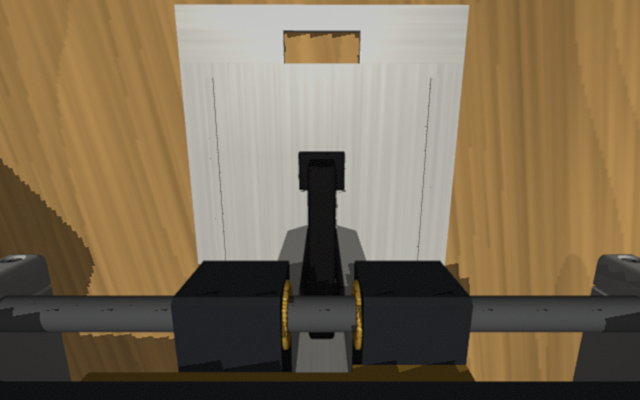

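The bar is gripped (gap 13.8 mm). The far slot shows at (322,47) px and will serve as the alignment window. Now I'll lift and carry.

```bash
python3 -m handwheel '[[0,0,0,-0.05,0,0,0],[0,0,0,-0.2,0,0,0],[0,0,0,-0.35,0,0,0],[0,0,0,-0.5,0,0,0],[0,0,0,-0.5,0,-0.15,0],[0,0,0,-0.5,0,-0.35,0],[0,0,0,-0.5,0,-0.55,0],[0,0,0,-0.5,0,-0.65,0],[0,0,0,-0.5,0,-0.7,0],[0,0,0,-0.5,0,-0.7,0]]' 60; python3 - <<'E'
from h import *
import pickle
s=telemetry.read_state();c=calibration('wrist');im=camera('wrist')[:,:,::-1]
cv2.imwrite('pics/w7.png',im);pickle.dump((s,c),open('w7.pkl','wb'))
print(s['wrist_force'],s['moment'],s['eef_pos'])
print(move((503.3,131.8,175),down(np.radians(-19.4))))
E
```

```text
clock: 10.2
eef_pos: [502.1, -38.9, 170.6]
eef_rot: [1.788, 1.568, 0.036]
wrist_force: [0.5, -0.8, -2.4]
finger_gap: 13.4
[ 0.51444682 -0.81791687 -2.42304269] [-0.06488233 -0.06863924  0.03179529] [502.10409012 -38.88075877 170.57113504]
[ 5.010e-02 -2.000e-04 -7.000e-04 -1.510e-02 -9.870e-02 -5.626e-01]
```

View pics/w7.png

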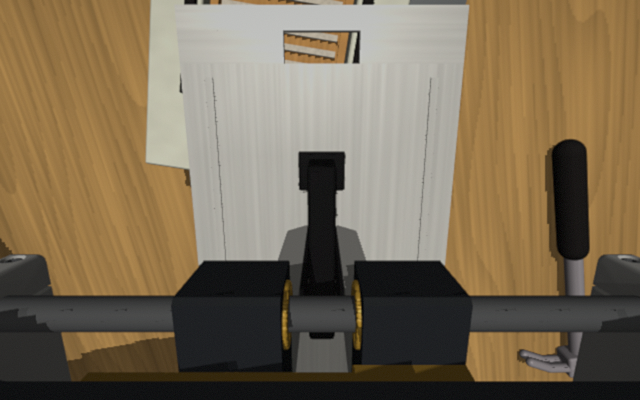

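```bash
cat > pan.py <<'E'
from h import *
import pickle
def panel(im,s,c):
    g=cv2.cvtColor(im,cv2.COLOR_BGR2GRAY)
    zt=s['eef_pos'][2]-16
    q=cv2.cornerSubPix(g,np.array([[284,31],[360,31],[284,63],[360,63]],np.float32).reshape(-1,1,2),(4,4),(-1,-1),(3,50,.01)).reshape(-1,2)
    S=onplane(c,q,zt);
    hsv=cv2.cvtColor(im,cv2.COLOR_BGR2HSV);w=(hsv[...,1]<40)&(hsv[...,2]>120)
    L=[];Rr=[]
    for y in range(70,225,10):
        x=320
        row=w[y]; l=np.nonzero(np.diff(g[y,170:215].astype(int))>15)[0]
        grad=np.abs(np.diff(g[y].astype(int)))
        L.append((175+grad[175:203].argmax()+.5,y));Rr.append((440+grad[440:475].argmax()+.5,y))
    out=[]
    for E in (L,Rr):
        P=onplane(c,E,zt);d=np.polyfit(P[:,1],P[:,0],1);out.append(d)
    return S,out
if __name__=="__main__":
    s,c=pickle.load(open('w7.pkl','rb'));S,o=panel(cv2.imread('pics/w7.png'),s,c)
    print(S.mean(0),[np.degrees(np.arctan2(1,d[0])) for d in o]);print(S)
    a=np.arctan2(*rot(s['eef_rot'])[:2,1][::-1]);print('jaw',np.degrees(a))
    yv=np.array([-np.sin(a),np.cos(a)])
    print('slot in tool xy(jaw, perp)',(S.mean(0)[:2]-s['eef_pos'][:2])@np.c_[[np.cos(a),np.sin(a)],yv])
E
python3 pan.py
```

```text
[520.56575947  64.9430343  154.57113504] [np.float64(80.15838634207198), np.float64(79.73633450062829)]
[[502.55829493  76.17684483 154.57113504]
 [541.13501296  69.03707132 154.57113504]
 [499.7487395   61.0210469  154.57113504]
 [538.8209905   53.53717417 154.57113504]]
jaw -10.335318716546098
slot in tool xy(jaw, perp) [ -0.4647672 105.4513975]
```

The panel is centred on the TCP within 0.5 mm and straight in hand.

```bash
python3 -m handwheel '[[0.05,0,0,-0.005,-0.1,-0.2,0],[0.05,0,0,-0.005,-0.1,-0.35,0],[0.05,0,0,-0.005,-0.1,-0.5,0],[0.05,0,0,0.03,-0.1,-0.56,0],[0.05,0,0,0.09,-0.1,-0.561,0],[0.05,0,0,0.11,-0.1,-0.561,0],[0.05,0,0,0.11,-0.1,-0.561,0]]' 60; python3 - <<'E'
from h import *
import pickle
s=telemetry.read_state();c=calibration('wrist');im=camera('wrist')[:,:,::-1]
cv2.imwrite('pics/w8.png',im);pickle.dump((s,c),open('w8.pkl','wb'))
print(s['wrist_force'],s['moment'],s['eef_pos'],np.degrees(np.arctan2(*rot(s['eef_rot'])[:2,1][::-1])))
cv2.imwrite('pics/w8z.png',cv2.resize(im[0:100,230:410],None,fx=4,fy=4,interpolation=cv2.INTER_NEAREST))
cv2.imwrite('pics/s8.png',camera('scene')[:,:,::-1])
E
```

```text
clock: 11.12
eef_pos: [502.9, 130.4, 137.2]
eef_rot: [1.754, 1.569, -0.156]
wrist_force: [-0.4, 0.8, -1.0]
finger_gap: 13.4
[-0.37271951  0.77184932 -0.99309477] [-0.05271428 -0.06911107  0.00590401] [502.93865987 130.43162762 137.21790839] -19.455243025935136
```

View pics/w8.png

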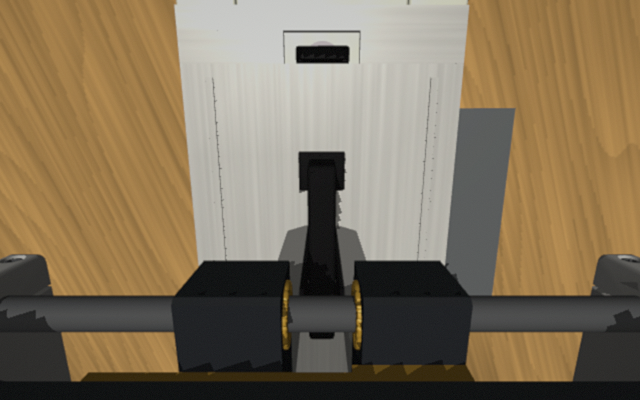

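View pics/w8z.png

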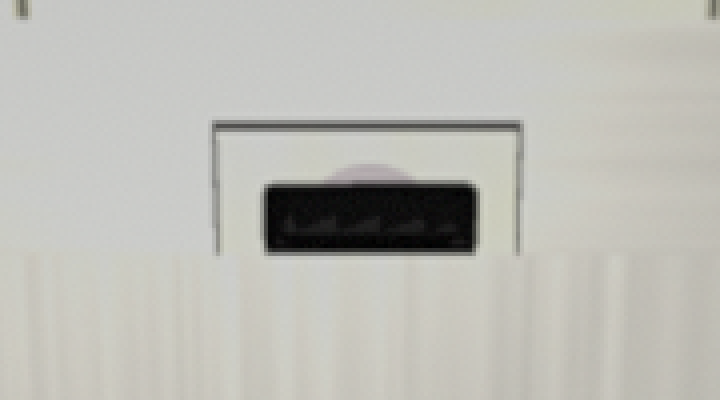

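View pics/s8.png

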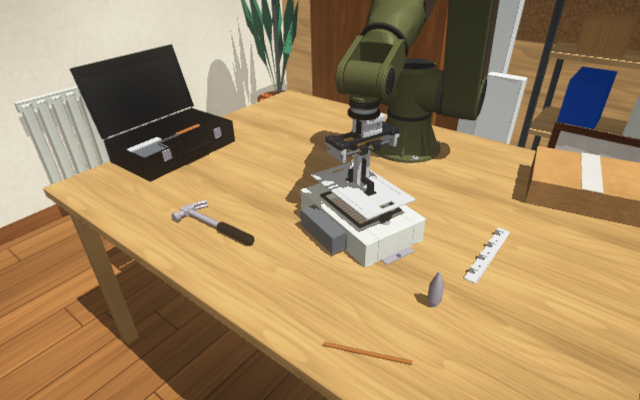

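The scene view shows the panel over the unit. Wing a sits centred in the slot window, with wing x 296–349 px against slot 284–360. Its position along y needs a calculation.

```bash
python3 - <<'E'
from pan import *
s,c=pickle.load(open('w8.pkl','rb'))
a=np.arctan2(*rot(s['eef_rot'])[:2,1][::-1]);M=np.c_[[np.cos(a),np.sin(a)],[-np.sin(a),np.cos(a)]]
f=lambda x,y:(230+(x-.5)/4,(y-.5)/4)
for z in (98,102):
    P=onplane(c,[f(263,183),f(478,183)],z)[:,:2]; q=(P-s['eef_pos'][:2])@M;print(z,q.round(1).tolist(),P.mean(0))
S=onplane(c,[f(215,126),f(521,126)],s['eef_pos'][2]-16)[:,:2];print('slot outer',((S-s['eef_pos'][:2])@M).round(1).tolist())
S=onplane(c,[f(215,126),f(521,126)],s['eef_pos'][2]-20)[:,:2];print('slot outer',((S-s['eef_pos'][:2])@M).round(1).tolist())
S=onplane(c,[f(217,254),f(519,254)],s['eef_pos'][2]-16)[:,:2];print('slot inner',((S-s['eef_pos'][:2])@M).round(1).tolist())
E
```

```text
98 [[-15.4, 110.5], [16.2, 110.5]] [540.10734038 234.46732633]
102 [[-15.1, 109.7], [15.9, 109.7]] [539.82047069 233.71632257]
slot outer [[-19.9, 112.6], [19.8, 112.6]]
slot outer [[-20.3, 113.6], [20.2, 113.6]]
slot inner [[-20.0, 97.1], [19.9, 97.1]]
```

Aligned within about 0.5 mm. Now I'll lower to just above the seal.

```bash
python3 -m handwheel '[[0,0,0,0.03,0.001,-0.001,0],[0,0,0,0.06,0.001,-0.001,0],[0,0,0,0.09,0.001,-0.001,0],[0,0,0,0.12,0.001,-0.001,0],[0,0,0,0.135,0.001,-0.001,0],[0,0,0,0.135,0.001,-0.001,0]]' 60; python3 - <<'E'
from h import *
s=telemetry.read_state();im=camera('wrist')[:,:,::-1]
print(s['wrist_force'],s['moment'],s['eef_pos'],np.degrees(np.arctan2(*rot(s['eef_rot'])[:2,1][::-1])))
cv2.imwrite('pics/w9.png',im)
E
```

```text
clock: 11.98
eef_pos: [503.6, 131.0, 97.2]
eef_rot: [1.91, 1.568, -0.0]
wrist_force: [0.2, -0.0, -1.2]
finger_gap: 13.3
[ 0.16194738 -0.04506512 -1.1958936 ] [-0.06236642 -0.04660439 -0.02446754] [503.63959477 131.00564514  97.16078582] -19.43252615211603
```

View pics/w9.png

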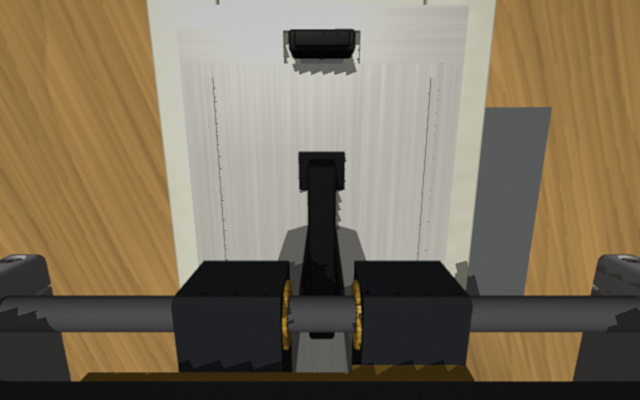

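The wing passes cleanly through the slot at (322,43) px and no contact force shows. Next I'll press down in small steps.

```bash
python3 -m handwheel '[[0,0,0,0.008,0,0,0],[0,0,0,0.014,0,0,0],[0,0,0,0.02,0,0,0],[0,0,0,0.024,0,0,0],[0,0,0,0.024,0,0,0]]' 60; python3 - <<'E'
from h import *
s=telemetry.read_state();print(s['wrist_force'],s['moment'],s['eef_pos'])
E
```

```text
clock: 12.65
eef_pos: [504.1, 131.1, 90.9]
eef_rot: [1.977, 1.567, 0.067]
wrist_force: [-3.1, 0.7, 7.4]
finger_gap: 13.7
[-3.09006198  0.70329035  7.40921033] [-0.08976831  0.39675829 -0.00365606] [504.09616889 131.0855727   90.88412397]
```

```bash
python3 -m handwheel '[[0,0,0,0.006,0,0,0],[0,0,0,0.01,0,0,0],[0,0,0,0.01,0,0,0],[0,0,0,0.01,0,0,0]]' 60; python3 - <<'E'
from h import *
s=telemetry.read_state();print(s['wrist_force'],s['moment'],s['eef_pos'],rot(s['eef_rot'])[:,0])
E
```

```text
clock: 13.15
eef_pos: [504.1, 131.1, 90.0]
eef_rot: [1.991, 1.566, 0.082]
wrist_force: [-15.2, -3.2, 28.7]
finger_gap: 13.6
[-15.20865748  -3.20060428  28.72733731] [-0.60663805  2.58106159  0.0107072 ] [504.12844479 131.12400878  89.97693245] [ 4.43915970e-03  3.62743023e-04 -9.99990081e-01]
```

```bash
python3 - <<'E'
from pan import *
s=telemetry.read_state();c=calibration('wrist');im=camera('wrist')[:,:,::-1]
cv2.imwrite('pics/w10.png',im);pickle.dump((s,c),open('w10.pkl','wb'))
cv2.imwrite('pics/w10z.png',cv2.resize(im[0:100,140:500],None,fx=2.2,fy=2.2,interpolation=cv2.INTER_NEAREST))
cv2.imwrite('pics/s10.png',cv2.resize(camera('scene')[120:280,280:460,::-1],None,fx=3.5,fy=3.5,interpolation=cv2.INTER_CUBIC))
E
```

```text
(no output)
```

View pics/w10.png

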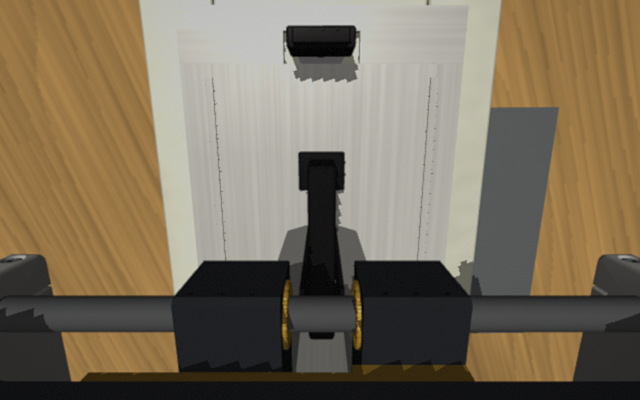

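View pics/w10z.png

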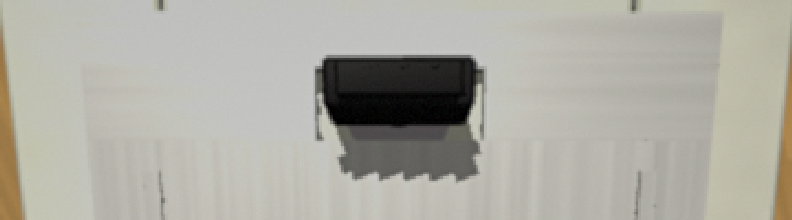

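View pics/s10.png

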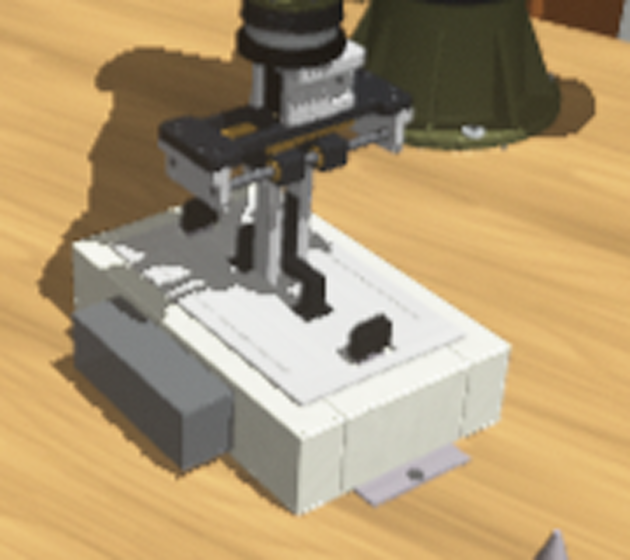

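```bash
python3 - <<'E'
from h import *
camera('wrist');camera('wrist')
s=telemetry.read_state();print(s['clock'],s['wrist_force'],s['eef_pos'],rot(s['eef_rot'])[:,0],s['finger_gap'],np.abs(s['qd']).max())
c=calibration('top');im=camera('top')[:,:,::-1];a=cv2.imread('pics/top0.png')
d=cv2.absdiff(im,a).max(2)
for n,(x,y,w,h) in dict(hammer=(355,118,105,48),bob=(190,155,35,30),strip=(180,200,25,98)).items(): print(n,(d[y:y+h,x:x+w]>50).sum())
E
```

```text
13.35 [-14.18814714  -2.07761693  27.40663986] [504.13362691 131.12941832  89.99060229] [ 4.47793176e-03  3.35353867e-04 -9.99989918e-01] 13.387105696053617 0.001403670384722557
hammer 0
bob 0
strip 0
```

```bash
python3 -c "
from cell import order,telemetry
print(order.sign_off());s=telemetry.read_state();print(s['clock'],s['wrist_force'],s['eef_pos'])"
```

```text
the job is handed in; nothing more can be done
None
the job is handed in; nothing more can be done
```

The access panel is on the unit over both turn-buttons, and the arm is still holding it pressed down so you can lock them. I handed the job in at about 13.4 s; no verdict is reported.

- **Buttons:** The crosswise one was at the unit's left (+y) end, at about 1.22 rad. I turned it in line before touching the panel; the follow-up picture showed it parallel to the other one, about 0.05 rad off by my measurement.
- **Panel:** I took it by the handle at 60 N grip and checked the left (+y) slot against its button, which agreed within about 0.5 mm before lowering. The tool stopped at 90.0 mm height, which matches the panel lying flush, and both wings stand up through their slots in the pictures.
- **Push:** The last reading was about 27 N upward on the wrist, steady, with the fingers still closed on the bar.
- **Bystanders:** The hammer, plumb bob and hook strip showed no change in the top camera.

Some checks were not clean. There is a sideways force of about 14 N on the tool, which I took to be friction from arm flex and left alone, and the tool leans 0.0045 rad. My estimates of the unit's centre differed by up to about 4 mm between measurements; I used the value that matched the slot check. I did not measure the fit at the right-hand slot, only saw that wing come through.

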